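Charge the shell mill and hold its drive tensioner on

TASK

Charge the little shell mill and put its drive on: tip all six pieces of pearl shell out of the black mug into the mill's hopper, then set the empty mug down gently, upright on the table, and let go of it. Then push the mill's sprung tensioner arm back by its red handle, past the click of its ratchet until it is fully back on its stop, and finish while still holding it there with the fingers, since the belt only grips while the arm is held right back. Leave the plates, tub, brush, brush pot and boxes where they are.

Things in the scene. Friction and masses are not known exactly. Their poses are not given: they have to be found in the camera images.
- mug: loose black mug, upright on the table with the six pieces in its bottom: outside diameter 68 mm, height 95, wall 3, floor 4 mm, about 0.2 kg. Its round-bar handle (10 mm bar) reaches 66 mm from the axis on its own +y side, from 21 to 78 mm up; at the start it points to the robot's right (-y), within 35 degrees. Origin: centre of the underside; z up its axis
- mug_rim (a point): centre of the mug's mouth, on its axis 95 mm above its underside
- piece1: chunk of pearl shell (iridescent off-white), loose, about 22 x 18 x 10 mm, 12 g; origin: centre of its underside
- piece2: chunk of pearl shell (iridescent off-white), loose, about 22 x 18 x 10 mm, 12 g; origin: centre of its underside
- piece3: chunk of pearl shell (iridescent off-white), loose, about 22 x 18 x 10 mm, 12 g; origin: centre of its underside
- piece4: chunk of pearl shell (iridescent off-white), loose, about 22 x 18 x 10 mm, 12 g; origin: centre of its underside
- piece5: chunk of pearl shell (iridescent off-white), loose, about 22 x 18 x 10 mm, 12 g; origin: centre of its underside
- piece6: chunk of pearl shell (iridescent off-white), loose, about 22 x 18 x 10 mm, 12 g; origin: centre of its underside
- mill: fixed bench shell mill: green cheeks, two steel rolls, square steel hopper on top, blue motor at its rear, yellow belt guard on its left carrying the tensioner arm. From the origin, mm: base plate x -120..240, y -110..130; guard x -90..235, y 68..108, z to 134; motor z to 150. Origin: on the table under the hopper's centre; x to the mill's rear, y to its left, z up
- hopper (a point): centre of the hopper's mouth, 193 mm above the table, axes as the mill's: the square mouth is 156 mm wide inside (173 mm over the flange), and its walls slope in to a 100 mm square throat 85 mm below, where pieces come to rest on the two rolls
- tensioner (a joint): angle of the sprung arm (rad): 0 = at rest, leaning 0.45 forward (to the mill's -x) of upright; grows as the handle is pushed back (to the mill's +x); 0.68 = fully back on its stop. The spring resists with 6 N at the handle at rest, 15 N at the stop. At about 0.47 the pawl drops behind the ratchet tooth with a click; let go after that, the arm springs forward only to about 0.43
- tensioner_hinge (a point): point on the arm's pivot axis (the axis runs along the mill's y), 74 mm above the table, in the mid plane of the red handle
- tensioner_handle: red round cross grip on top of the tensioner arm, 22 mm in diameter, 90 mm long, its axis along the mill's y, 155 mm from the pivot axis, about 214 mm above the table at rest and 225 mm at the stop; free on its front, rear, top and outer (left) sides. Origin: centre of the grip
- pawl (a joint): angle of the brass pawl that rides on the ratchet disc (rad): 0 = lying down (at rest, and again once it has clicked behind the tooth); it is lifted to about 0.15 while the tooth passes beneath
- plate_coarse: loose bystander: black lacquer plate, 160 mm across, 18 mm high, holding coarse crushed eggshell; origin centre of underside
- plate_fine: loose bystander: black lacquer plate, 150 mm across, 18 mm high, holding fine white crushed shell; origin centre of underside
- tub: loose bystander: closed white plastic tub, 84 mm across, 62 mm high; origin centre of underside
- brush: loose bystander: flat brush with a wooden handle, 170 mm long, lying along its x; origin centre of its underside
- brush_pot: loose bystander: white pot of brushes, 80 mm across, pot 105 mm high, brushes to about 240 mm; origin centre of underside
- lacquer_boxes: loose bystander: two black lacquer boxes stacked, 100 x 100 mm, 66 mm high; origin centre of underside

How it is judged:
By the outcome, as a careful person would: the job done as asked, in the order asked, and still so for the second after the job is handed in, while the arm keeps its last pose, push and grip.
It also fails if it takes over 70 s, if anything falls off the work surface, if the arm or the gripper's body presses on something with over 40 N, if the wrist force passes 120 N, or if a joint passes its speed limit or range.

ROBOT

A 7-joint arm with a two-finger parallel gripper is mounted at the origin on the work surface. World frame = base frame: x ahead of the robot, y to its left, z up, the work surface at z = 0. Lengths are in m, angles in rad, forces in N, time in s.
With the tool pointing down it reaches from about 0.4 to 0.85 m from the base axis. Payload 4.5 kg.
Tool frame: the origin (TCP) lies midway between the tips of the shut fingers; the grasp point (between the pads) lies 19 mm behind it; z points along the fingers, y is the line along which they close (so a half turn about z gives the same grasp; the last joint's range is limited). The gripper opens to 85 mm and grips with 20 to 120 N. Pads are 22 mm wide; open, the fingers measure 114 mm over their backs; the gripper's body (76 mm by 85 mm) begins 54 mm behind the grasp point. The pads swing forward as they close: fully open they stand 13 mm farther back than shut.
Start: joints at [-1.26, 0.689, -0.195, 1.565, 0.157, 0.902, -0.215], TCP at [0.171, 0.601, 0.231] pointing down, gripper open.
Joint ranges: [-3.01, 3.01], [-0.46, 2.08], [-1.47, 1.51], [0.13, 2.56], [-1, 4.14], [0.04, 2.09], [-2.66, 2.66]. Speed limits (rad/s): [2.57, 2.57, 3.14, 3.14, 3.14, 3.14, 3.14].

INTERFACE

Orientations are given as a unit quaternion [x, y, z, w].
In Python, from cell import r, camera, camera_info gives the robot as it stands. The module is installed in compiled form; this text tells all that it offers. Calls block until the motion is done:
- r.move_pose(position, orientation): joint-space move of the TCP to a pose.
- r.move_straight(position, vel=0.15, rotation=None, contact_N=None): straight line of the TCP; rotation=None keeps the orientation; vel is the mean speed in m/s. With contact_N (N) it stops when the force on the tool has changed by that much, and returns True; else False.
- r.set_joints(angles): joint-space move.
- r.open_jaws() and r.close_gripper(): open the fingers fully, or close them until they stop; the grip force is fixed at half the most.
- r.pause(seconds).
- r.ik(position, orientation): joint angles nearest the present ones, or None.
- camera(name): name is "scene" or "top" or "wrist"; returns (picture, depth): 480x640x3 uint8, red, green, blue; 480x640 float32, m along the optical axis (not along the pixel's ray), 0 where there is no reading.
- camera_info(name): a dict with "K" (3x3 intrinsics, pixels), "eye" and "attitude" of the camera in the world. Camera axes: x right, y up, looking along -z (the intrinsics and any distortion apply to the point x, -y, -z); pixel columns grow to the right and rows downward; lengths in m; the calibration is good to about 2 mm. The wrist camera is an equidistant fisheye: a pixel r from the principal point sees the ray r / f radians off the axis. A picture is of the moment at which its call begins: read the wrist's pose just before it. camera_info takes no time and is no camera call; for the wrist camera it gives the pose at the moment of the call.
A pose or a line that the arm cannot do raises r.Unreachable and nothing moves.
- r.close_job(): hands the job in; it is judged then, once.
Readings, each from a call of its own:
- r.current_time(): time.
- r.current_q(): joint angles.
- r.current_joint_vel(): joint speeds.
- r.current_joint_torque(): joint torques, N m.
- r.current_tool_pos(): TCP position.
- r.current_orientation(): TCP orientation.
- r.current_wrist_force(): force on the tool from outside, world axes, zero at the start.
- r.current_torque(): the same for the moment, N m.
- r.current_grip_width(): finger opening in m.
- r.current_grip_force(): force on a finger pad.
Only numpy, scipy, OpenCV 4.12 (cv2) and the standard library are available. Lean on these libraries where they do the work, as an engineer would, in place of code of your own. Each camera call takes 0.05 s, during which the arm holds its last target. There are 200 camera calls.

## Working session

There is one attempt and no reset: what is moved stays moved. The work goes in short steps, each a Python script; the robot and the scene stay as the last script left them, time stands still between calls to the robot, and variables do not carry over. Pictures are saved under pics/ and viewed, at most 10 in all, crops included, and the job is handed in when it is done.

```bash
mkdir -p pics; cat > h.py <<'E'
import numpy as np, cv2
from cell import r, camera, camera_info
from scipy.spatial.transform import Rotation as R
def att(ci):
    a=np.array(ci["attitude"],float)
    return a if a.shape==(3,3) else R.from_quat(a).as_matrix()
def cloud(name):
    im,d=camera(name); ci=camera_info(name); K=np.array(ci["K"])
    v,u=np.mgrid[:480,:640]
    p=np.stack([(u-K[0,2])/K[0,0]*d,-(v-K[1,2])/K[1,1]*d,-d],-1)
    return im,d,p@att(ci).T+np.array(ci["eye"])
E
python3 - <<'E'
from h import *
for n in("scene","top"):
    im,d,P=cloud(n); cv2.imwrite(f"pics/{n}0.png",im[...,::-1]); np.savez(f"{n}0.npz",im=im,d=d,P=P)
    print(n,camera_info(n))
print(camera_info("wrist"),r.current_orientation(),r.current_time())
E
```

```text
scene {'K': array([[593.40784489,   0.        , 328.14723754],
       [  0.        , 593.40784489, 237.28030358],
       [  0.        ,   0.        ,   1.        ]]), 'eye': array([1.19730784, 0.14204405, 1.26414196]), 'attitude': array([0.16917021, 0.2084885 , 0.74378653, 0.61212384])}
top {'K': array([[553.9858509 ,   0.        , 317.88373888],
       [  0.        , 553.9858509 , 236.40873126],
       [  0.        ,   0.        ,   1.        ]]), 'eye': array([0.28646314, 0.02748974, 1.56029143]), 'attitude': array([-0.06229847,  0.06766942,  0.70459307, -0.70362516])}
{'K': array([[371.64829954,   0.        , 316.47312796],
       [  0.        , 371.64829954, 243.4788947 ],
       [  0.        ,   0.        ,   1.        ]]), 'eye': array([0.10640395, 0.61817391, 0.37485047]), 'attitude': array([-0.10497446, -0.07787003,  0.59801358,  0.79075684])} [ 1.37940828e-01  9.90440127e-01 -8.23312326e-04 -6.55425615e-05] 0.1
```

View pics/scene0.png

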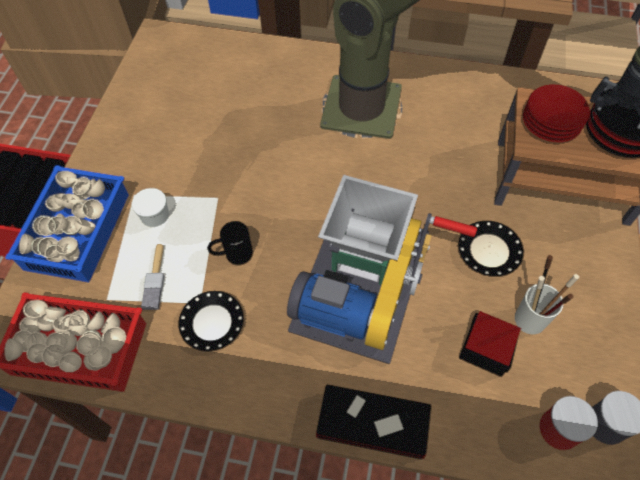

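View pics/top0.png

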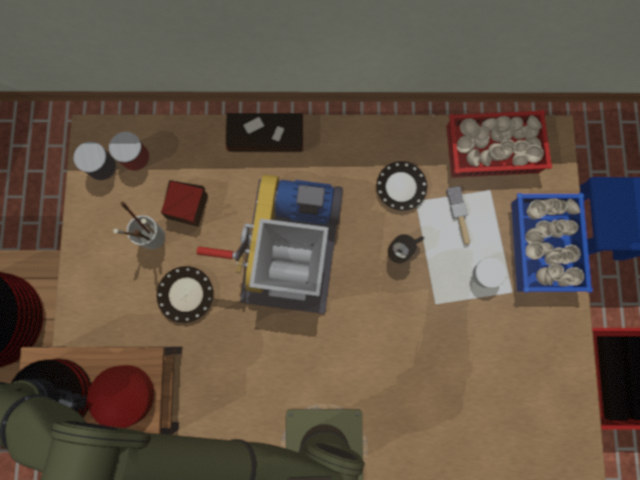

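The scene view shows the mug at about (237,243) with its handle to the left, the hopper at (372,215) and the red grip at (452,226). In the top view the mug is at (403,250), the hopper at (290,257) and the grip at (217,253). Next I'll measure them from depth.

```bash
python3 - <<'E'
from h import *
for n,mb,hb,gb in(("scene",(200,275,215,275),(310,425,165,270),(425,485,210,240)),("top",(380,430,225,275),(235,340,210,305),(190,242,240,265))):
    f=np.load(n+"0.npz"); im,d,P=f["im"],f["d"],f["P"]; hsv=cv2.cvtColor(im,cv2.COLOR_RGB2HSV)
    def box(b): m=np.zeros(d.shape,bool); m[b[2]:b[3],b[0]:b[1]]=1; return m&(d>0)
    z=P[...,2]
    print(n,"table z",np.median(z[box((250,300,320,340) if n=="top" else (200,300,100,130))]))
    m=box(mb)&(z>.085)&(z<.105); q=P[m]; print("mugrim n",m.sum(),"minarea",cv2.minEnclosingCircle((q[:,:2]*1000).astype(np.float32)),np.median(q[:,2]))
    m=box(mb)&(z>.02)&(z<.085)&(im.max(-1)<70); q=P[m]; print("dark lower y-ext",q[q[:,1].argmin()], m.sum())
    m=box(hb)&(z>.186)&(z<.20); q=P[m]; print("hopper",m.sum(),cv2.minAreaRect((q[:,:2]*1000).astype(np.float32)),np.median(q[:,2]))
    m=box(gb)&((hsv[...,0]<8)|(hsv[...,0]>172))&(hsv[...,1]>150)&(z>.15); q=P[m]; print("grip",m.sum(),cv2.minAreaRect((q[:,:2]*1000).astype(np.float32)),q.mean(0),q[:,2].max())
    m=box(mb)&(z>.004)&(z<.05)&(im.min(-1)>110);print("pieces?",m.sum(),P[m].mean(0) if m.sum() else 0)
E
```

```text
scene table z -0.000703552620034742
mugrim n 208 minarea ((536.5083618164062, -217.6449432373047), 37.16689682006836) 0.09186750143577305
dark lower y-ext [ 0.56640256 -0.27439715  0.05905559] 847
hopper 1359 ((492.92596435546875, 107.46192932128906), (212.3302459716797, 179.71975708007812), 82.92353057861328) 0.1913899026244703
grip 435 ((498.9200439453125, 269.6556701660156), (88.2747802734375, 25.021869659423828), 81.42496490478516) [0.50145849 0.27006935 0.21954731] 0.22816714056875997
pieces? 48 [ 0.51599178 -0.30767976  0.00609869]
top table z -0.0006038241922141641
mugrim n 117 minarea ((534.3729248046875, -220.50311279296875), 41.02815628051758) 0.09307876349922584
dark lower y-ext [ 0.55891564 -0.26892697  0.0719996 ] 259
hopper 1140 ((493.0710754394531, 110.34252166748047), (212.94898986816406, 173.5981903076172), 82.24413299560547) 0.19169712614153867
grip 261 ((497.63616943359375, 271.17303466796875), (87.29403686523438, 19.439868927001953), 82.57905578613281) [0.49676634 0.27119067 0.22171777] 0.2292420138323401
pieces? 62 [ 0.54944695 -0.26060677  0.01080468]
```

```bash
python3 - <<'E'
from h import *
from scipy.optimize import least_squares
psi=np.radians(-8); ex=np.array([np.cos(psi),np.sin(psi)]); ey=np.array([-ex[1],ex[0]])
for n in("scene","top"):
    f=np.load(n+"0.npz"); im,d,P=f["im"],f["d"],f["P"]; z=P[...,2]
    near=np.hypot(P[...,0]-.536,P[...,1]+.219)
    q=P[(near<.05)&(z>.088)&(z<.1)][:,:2]
    s=least_squares(lambda c:np.hypot(*(q-c).T)-.0325,[.536,-.219],loss="soft_l1",f_scale=.002); c=s.x
    m=(np.hypot(P[...,0]-c[0],P[...,1]-c[1])>.045)&(near<.075)&(z>.025)&(z<.085)&(im.max(-1)<80)
    h=P[m][:,:2]-c; a=np.degrees(np.arctan2(h[:,1],h[:,0])); print(n,"mug",c,"handle",m.sum(),np.median(a),a.std(),np.hypot(*h.T).max())
    m=(abs(z-.192)<.005)&(abs(P[...,0]-.49)<.14)&(abs(P[...,1]-.1)<.14); q=P[m][:,:2]-[.49,.1]; X,Y=q@ex,q@ey
    for lo,hi,lab,A,B in((-.05,.05,"x edges",X,Y),(-.05,.05,"y edges",Y,X)):
        k=A[(B>lo)&(B<hi)]; print(lab,np.percentile(k,[1,50,99]).round(4), np.histogram(k,bins=np.arange(-.12,.13,.01))[0])
    # slope of the front edge and the -y edge
    k=(X<-.07)&(X>-.095)&(abs(Y)<.07); print("front slope deg",np.degrees(np.polyfit(Y[k],X[k],1)[0]))
    k=(Y<-.06)&(abs(X)<.07); print("right slope deg",np.degrees(np.polyfit(X[k],Y[k],1)[0]))
# IK tests
c=np.array([.536,-.219])
for dy in(-60,-50,-70):
  for pitch in(0,15,30,45):
    for s in(1,-1):
      zt=R.from_euler("zy",[dy,pitch],degrees=True).apply([1,0,0])
      yt=s*np.cross([0,0,1],zt); yt/=np.linalg.norm(yt)
      M=R.from_matrix(np.stack([np.cross(yt,zt),yt,zt],1)); p=np.r_[c,.062]+.019*zt
      o=[r.ik(p-k*zt,M.as_quat()) for k in(0,.1)]
      print(dy,pitch,s,[None if j is None else np.round(j,2).tolist() for j in o])
E
```

```text
scene mug [ 0.53549692 -0.21489602] handle 76 -61.49233277736573 2.5637714969143626 0.067691167966767
x edges [-0.0844 -0.0715  0.0899] [  0   0   0  74 141   0   0   0   0   0   0   0   0   0   0   0   0   0
   0  12 188   2   0   0]
y edges [-0.0971  0.0654  0.1156] [  0   0 124  67   0   0   0   0   0   0   0   0   0   0   0   0   0   0
  73 104   0   0   1  17]
front slope deg -0.15359064410377954
right slope deg 0.31583320052846225
top mug [ 0.53261372 -0.21341938] handle 20 -64.57856010039743 2.382404174207681 0.061843871080832724
x edges [-0.0846  0.0767  0.0882] [  0   0   0  73  79   0   0   0   0   0   0   0   0   0   0   0   0   0
   0  49 114   0   0   0]
y edges [-0.0956  0.0669  0.1109] [  0   0  85  60   0   0   0   0   0   0   0   0   0   0   0   0   0   0
  55 102   0   0   0   8]
front slope deg -0.1004063846261689
right slope deg 0.17871178059464135
-60 0 1 [[-0.42, 1.59, 0.21, 2.15, 1.77, 1.46, -2.2], [-0.86, 1.7, 0.42, 2.22, 1.57, 1.01, -2.28]]
-60 0 -1 [[-0.2, 1.55, -0.07, 2.14, 1.81, 1.8, 1.05], [-0.38, 1.59, -0.19, 2.2, 1.58, 1.81, 0.94]]
-60 15 1 [[-0.55, 1.5
[... 1503 characters left out ...]
-0.16, 1.51, -0.17, 2.01, 1.68, 1.79, 1.22], [-0.31, 1.52, -0.28, 2.02, 1.48, 1.83, 1.16]]
-70 15 1 [[-0.64, 1.6, 0.54, 2.07, 1.59, 0.87, -2.03], [-1.15, 1.94, 1.08, 2.11, 0.16, 0.16, -0.76]]
-70 15 -1 [[-0.16, 1.45, -0.16, 2.05, 1.69, 1.69, 1.24], [-0.3, 1.45, -0.29, 2.07, 1.49, 1.76, 1.19]]
-70 30 1 [[-0.58, 1.51, 0.47, 2.08, 1.61, 0.89, -1.98], [-1.1, 1.84, 1.08, 2.12, 0.11, 0.14, -0.63]]
-70 30 -1 [[-0.15, 1.4, -0.17, 2.06, 1.68, 1.6, 1.28], [-0.29, 1.38, -0.31, 2.08, 1.49, 1.68, 1.25]]
-70 45 1 [[-0.57, 1.45, 0.47, 2.06, 1.57, 0.82, -1.89], [-0.98, 1.62, 0.89, 2.09, 0.92, 0.31, -1.38]]
-70 45 -1 [[-0.14, 1.35, -0.19, 2.04, 1.65, 1.53, 1.34], [-0.26, 1.31, -0.33, 2.06, 1.47, 1.62, 1.33]]
```

```bash
cat >> h.py <<'E'
C=np.array([.534,-.2145]); HOP=np.array([.4907,.0903])
def tool(head,pitch,roll=0,s=-1):
    zt=R.from_euler("zy",[head,pitch],degrees=True).apply([1,0,0])
    yt=s*np.cross([0,0,1],zt); yt/=np.linalg.norm(yt)
    return R.from_matrix(np.stack([np.cross(yt,zt),yt,zt],1))*R.from_euler("z",roll,degrees=True)
E
python3 - <<'E'
from h import *
f=lambda j:None if j is None else np.round(j,2).tolist()
for dy in(-45,-40,-35,-30):
  for p in(10,20,30,40):
      M=tool(dy,p); zt=M.as_matrix()[:,2]; g=np.r_[C,.062]+.019*zt
      print(dy,p,[f(r.ik(x,M.as_quat())) for x in(g,g-.11*zt,g+[0,0,.22])])
print("pour")
for h in(-40,-20,0,20):
  for p in (0,15):
    for roll in (0,-80,-150):
      M=tool(h,p,roll); print(h,p,roll,f(r.ik(np.r_[HOP+[0,-.03],.28]+.019*M.as_matrix()[:,2],M.as_quat())))
E
```

```text
-45 10 [[-0.26, 1.61, 0.11, 2.37, 2.1, 1.79, 0.79], [-0.37, 1.7, -0.19, 2.53, 1.73, 1.97, 0.58], None]
-45 20 [[-0.23, 1.51, 0.09, 2.41, 2.18, 1.7, 0.87], None, None]
-45 30 [[-0.18, 1.41, 0.03, 2.42, 2.23, 1.58, 0.98], None, [0.1, 0.84, -0.45, 2.52, 2.05, 1.58, 1.58]]
-45 40 [[-0.13, 1.3, -0.02, 2.4, 2.23, 1.43, 1.1], None, [0.15, 0.75, -0.48, 2.44, 1.96, 1.39, 1.72]]
-40 10 [[-0.26, 1.66, 0.19, 2.42, 2.19, 1.86, 0.7], None, None]
-40 20 [[-0.19, 1.54, 0.11, 2.47, 2.29, 1.8, 0.84], None, None]
-40 30 [[-0.13, 1.42, 0.04, 2.48, 2.36, 1.67, 0.99], None, None]
-40 40 [[-0.08, 1.29, -0.02, 2.45, 2.36, 1.48, 1.12], None, [0.2, 0.71, -0.48, 2.47, 2.07, 1.31, 1.75]]
-35 10 [[-0.15, 1.67, 0.13, 2.46, 2.29, 2.05, 0.76], None, None]
-35 20 [[-0.09, 1.56, 0.08, 2.51, 2.41, 1.96, 0.91], None, None]
-35 30 [[-0.06, 1.43, 0.04, 2.52, 2.49, 1.76, 1.03], None, None]
-35 40 [[-0.02, 1.28, -0.03, 2.49, 2.49, 1.53, 1.16], None, [0.26, 0.68, -0.48, 2.5, 2.18, 1.23, 1.79]]
-30 10 [[-0.19, 1.75, 0.3, 2.5, 2.36, 2.07, 0.61], None, None]
-30 20 [[-0.11, 1.61, 0.22, 2.55, 2.54, 2.0, 0.82], None, None]
-30 30 [[0.27, 1.43, -0.36, 2.55, 2.61, 2.0, 1.53], None, None]
-30 40 [[0.06, 1.28, -0.04, 2.52, 2.63, 1.57, 1.25], None, [0.34, 0.65, -0.49, 2.51, 2.31, 1.15, 1.84]]
pour
-40 0 0 [-0.6, 1.16, -0.55, 2.45, 1.39, 2.04, 1.13]
-40 0 -80 [-1.44, 1.52, 1.05, 2.49, 2.08, 0.53, 2.13]
-40 0 -150 [-1.14, 1.18, 0.35, 2.48, 1.61, 1.23, -2.58]
-40 15 0 [-0.54, 1.01, -0.65, 2.44, 1.43, 1.89, 1.32]
-40 15 -80 [-1.41, 1.31, 1.05, 2.49, 2.21, 0.47, 2.2]
-40 15 -150 [-1.34, 1.18, 0.82, 2.49, 1.91, 0.67, -2.61]
-20 0 0 None
-20 0 -80 None
-20 0 -150 None
-20 15 0 None
-20 15 -80 None
-20 15 -150 None
0 0 0 None
0 0 -80 None
0 0 -150 None
0 15 0 None
0 15 -80 None
0 15 -150 None
20 0 0 None
20 0 -80 None
20 0 -150 None
20 15 0 None
20 15 -80 None
20 15 -150 None
```

```bash
cat > fk.py <<'E'
import numpy as np
from scipy.spatial.transform import Rotation as R
def fk(q,prm,sg):
    """frames: returns list of points (shoulder, elbow, wrist, tcp) and final R"""
    d1,d3,d5,d7,a3,a5,a7,o1,o7=prm
    M=R.identity(); p=np.array([0,0,d1]); pts=[p]
    M=R.from_euler("ZYZ",[sg[0]*q[0]+o1,q[1],sg[1]*q[2]]); p=p+M.apply([a3,0,d3]); pts.append(p)
    M=M*R.from_euler("YZ",[q[3],sg[2]*q[4]]); p=p+M.apply([a5,0,d5]); pts.append(p)
    M=M*R.from_euler("YZ",[q[5],sg[3]*q[6]+o7]); p=p+M.apply([a7,0,d7]); pts.append(p)
    return pts,M
E
python3 - <<'E'
from h import *; from fk import fk
import itertools,json
from scipy.optimize import least_squares
D=[]; rng=np.random.default_rng(0)
D.append((r.current_q(),r.current_tool_pos(),r.current_orientation()))
while len(D)<25:
    p=np.array([rng.uniform(.2,.6),rng.uniform(-.4,.5),rng.uniform(.2,.5)]); Q=tool(rng.uniform(-90,90),rng.uniform(20,90),rng.uniform(-60,60)).as_quat()
    j=r.ik(p,Q)
    if j is not None: D.append((np.array(j),p,Q))
best=None
for sg in itertools.product((1,-1),repeat=4):
  for o7 in(0,np.pi/2,np.pi):
    def res(x):
        o=[]
        for q,p,Q in D:
            pts,M=fk(q,x,sg); o+=[pts[-1]-p,.3*(M.inv()*R.from_quat(Q)).as_rotvec()]
        return np.concatenate(o)
    s=least_squares(res,[.3,.35,.3,.25,0,0,0,0,o7],max_nfev=25)
    if best is None or s.cost<best[0]: best=(s.cost,s.x.tolist(),sg); print(s.cost,sg,s.x.round(4))
json.dump(best[1:],open("fk.json","w"))
E
```

```text
6.955972979685642 (1, 1, 1, 1) [ 4.0440e-01  3.2200e-02  4.7920e-01 -1.9850e-01 -3.0930e-01  8.4200e-02
  2.0000e-04  2.3057e+00  2.7985e+00]
5.972695395520765 (1, 1, 1, 1) [ 0.2258  0.015   0.3049 -0.2299 -0.3684  0.0551  0.0811  3.2223  4.0794]
5.853632861011694 (1, 1, 1, 1) [ 0.2632 -0.0453  0.0972 -0.1693 -0.2397  0.0192 -0.0103  3.4904  4.4542]
5.552324238665247 (-1, 1, -1, 1) [-0.0073  0.5331  0.1209  0.074  -0.2329 -0.034   0.1666  0.0487  2.3853]
5.5168372556128595 (-1, 1, -1, 1) [-0.0246  0.5487  0.1242  0.0894 -0.2331 -0.0256  0.165   0.139   2.6385]
5.4396879465243595 (-1, 1, -1, -1) [ 0.0047  0.6593  0.0699  0.2526 -0.1816 -0.0119 -0.1217  0.4833  0.8489]
4.953914165925565 (-1, 1, -1, -1) [-0.0741  0.7078 -0.0032  0.2618 -0.1796 -0.0557 -0.1789  0.2979  1.7995]
4.7072176903918965 (-1, -1, 1, 1) [ 0.3695  0.2246  0.1261  0.0807  0.2772 -0.1979 -0.0207 -0.1117  1.1074]
3.7029497498442026 (-1, -1, 1, -1) [ 0.3493  0.2301  0.0995  0.0775  0.2905 -0.2026  0.0192 -0.0472  1.6107]
3.691314488418617 (-1, -1, 1, -1) [ 0.3489  0.2338  0.1079  0.0799  0.2839 -0.2012  0.0207 -0.0708  1.8246]
2.839941014692333 (-1, -1, -1, 1) [ 0.3415  0.5768  0.3611  0.3383 -0.0168  0.0034  0.0011 -0.0446 -0.8735]
0.009285198967128016 (-1, -1, -1, -1) [ 0.3468  0.575   0.3618  0.3385 -0.0159  0.0037 -0.0052 -0.052   1.5441]
```

```bash
cat > fk.py <<'E'
import numpy as np, json, os
from scipy.spatial.transform import Rotation as R
from scipy.optimize import least_squares
LO=np.array([-3.01,-.46,-1.47,.13,-1,.04,-2.66]); HI=np.array([3.01,2.08,1.51,2.56,4.14,2.09,2.66])
X=np.array(json.load(open("fkx.json"))) if os.path.exists("fkx.json") else None
def fk(q,x=None):
    x=X if x is None else x
    q=np.asarray(q)*[-1,1,-1,1,-1,1,-1]+x[:7]; L=x[7:22].reshape(5,3)
    p=L[0]; pts=[p]
    M=R.from_euler("ZYZ",q[:3]); p=p+M.apply(L[1]); pts.append(p)
    M=M*R.from_euler("YZ",q[3:5]); p=p+M.apply(L[2]); pts.append(p)
    M=M*R.from_euler("Y",q[5]); p=p+M.apply(L[3])
    M=M*R.from_euler("Z",q[6]); p=p+M.apply(L[4]); pts.append(p)
    return pts,M
def ik(pos,M,seed,w=.002):
    def f(q):
        pts,m=fk(q); return np.r_[10*(pts[-1]-pos),3*(m.inv()*M).as_rotvec(),w*(q-seed)]
    s=least_squares(f,np.clip(seed,LO+.021,HI-.021),bounds=(LO+.02,HI-.02))
    pts,m=fk(s.x); return s.x,np.linalg.norm(pts[-1]-pos),(m.inv()*M).magnitude()
E
python3 - <<'E'
from h import *; import fk as F, json
from scipy.optimize import least_squares
D=[(r.current_q(),r.current_tool_pos(),r.current_orientation())]; rng=np.random.default_rng(0)
while len(D)<40:
    p=np.array([rng.uniform(.2,.6),rng.uniform(-.4,.5),rng.uniform(.2,.5)]); Q=tool(rng.uniform(-90,90),rng.uniform(20,90),rng.uniform(-60,60)).as_quat()
    j=r.ik(p,Q)
    if j is not None: D.append((np.array(j),p,Q))
def res(x):
    o=[]
    for q,p,Q in D:
        pts,M=F.fk(q,x); o+=[pts[-1]-p,.3*(M.inv()*R.from_quat(Q)).as_rotvec()]
    return np.concatenate(o)
x0=np.zeros(22); x0[6]=1.544; x0[0]=-.05; x0[9]=.347; x0[12]=.575; x0[15]=.36; x0[18]=.17;x0[21]=.168
s=least_squares(res,x0); e=res(s.x).reshape(-1,6)
print(s.cost,s.x.round(4),"max pos err",np.linalg.norm(e[:,:3],axis=1).max(),"rot",np.linalg.norm(e[:,3:],axis=1).max()/.3)
json.dump(s.x.tolist(),open("fkx.json","w"))
E
```

```text
0.0022461057249270333 [-1.0600e-02 -2.0000e-04  2.7000e-03  4.0000e-04 -2.5000e-03 -7.0000e-04
  1.5680e+00  1.9000e-03 -2.9000e-03  3.4570e-01 -2.2000e-03 -3.6100e-02
  5.6110e-01  2.2000e-03 -1.2529e+00  3.4570e-01 -1.7000e-03  1.2561e+00
 -4.1023e+00  4.0000e-03 -8.1000e-03  4.4308e+00] max pos err 0.01724729417065581 rot 0.01147484367524735
```

```bash
python3 - <<'E'
import json,numpy as np
x=np.zeros(22); x[0]=-.0106; x[6]=1.568; x[9]=.3457;x[11]=0;x[12]=.561;x[15]=.3457;x[18]=.17;x[21]=.1585
json.dump(x.tolist(),open("fkx.json","w"))
E
cat > plan.py <<'E'
from h import *; import fk as F
seeds=[np.array(s) for s in([-.14,1.3,-.13,2.18,1.84,1.42,1.26],[-.54,1.49,.45,2.23,1.96,.97,-2.26],[-.3,1,0,1.8,0,.6,0],[-.3,1,0,1.8,3.1,.6,0],[-.3,.9,.6,2,1.5,1,1.2],[-.3,.9,-.6,2,1.5,1,-1.2],[-.3,.9,-.6,2,0,1,-1.2])]
GP=45; H=.066
rng=np.random.default_rng(1)
def pour(s,ph,pp,roll,q0,drop=0):
    """pour pose: tool heading ph, pitch pp, rolled; rim centre above hopper, returns ik"""
    M=tool(ph,pp,roll,s); zt=M.as_matrix()[:,2]
    a=M.apply(A[s]); g=np.r_[HOP+[0,0],.27-drop]-a*(.095-H)
    return F.ik(g+.019*zt,M,q0)+(a,)
A={s:tool(0,GP,0,s).inv().apply([0,0,1]) for s in(1,-1)}
if __name__=="__main__":
  out=[]
  for s in(1,-1):
   for ph in range(-180,180,20):
    for pp in(0,20):
     for fr in(180,150,-150):
      for sd in seeds[:6]:
        q,e,a,ax=pour(s,ph,pp,fr,sd,.0)
        if e<.003 and a<.02:
            # roll back
            ok=True;qq=q
            for k in np.linspace(1,0,7)[1:]:
                q2,e2,a2,_=pour(s,ph,pp*k+(1-k)*GP,fr*k,qq)
                if e2>.003 or a2>.02 or abs(q2-qq).max()>.9: ok=False;break
                qq=q2
            pts,_=F.fk(q)
            if ok: out.append((s,ph,pp,fr,np.degrees(np.arccos(ax[2])).round(),q.round(2).tolist(),qq.round(2).tolist(),pts[1].round(2),pts[2].round(2)))
  for o in out: print(*o)
E
time python3 plan.py | sort -u -k1,4 | head -60
```

```text
-1 -100 0 150 128.0 [-0.77, 1.14, 0.32, 1.54, 0.75, 1.73, -0.51] [-0.51, 1.23, -0.23, 1.58, 0.96, 2.07, 1.72] [0.37 0.35 0.58] [0.55 0.37 0.29]
-1 -100 0 180 135.0 [-0.63, 1.1, 0.02, 1.57, 0.84, 1.88, -1.21] [-0.51, 1.23, -0.23, 1.58, 0.96, 2.07, 1.72] [0.41 0.29 0.6 ] [0.54 0.37 0.29]
-1 -100 20 150 131.0 [-0.78, 1.17, 0.34, 1.54, 0.76, 1.75, -0.51] [-0.51, 1.23, -0.23, 1.58, 0.96, 2.07, 1.72] [0.37 0.36 0.57] [0.55 0.37 0.27]
-1 -100 20 180 138.0 [-0.65, 1.13, 0.05, 1.57, 0.85, 1.91, -1.21] [-0.51, 1.23, -0.23, 1.58, 0.96, 2.07, 1.72] [0.41 0.3  0.58] [0.54 0.38 0.27]
-1 -120 0 150 128.0 [-0.68, 1.21, 0.42, 1.32, 0.53, 1.94, -0.4] [-0.66, 1.37, 0.27, 1.4, 0.74, 2.07, 2.05] [0.41 0.32 0.54] [0.64 0.34 0.29]
-1 -120 0 180 135.0 [-0.54, 1.16, 0.07, 1.34, 0.64, 2.07, -1.15] [-0.66, 1.37, 0.27, 1.4, 0.74, 2.07, 2.05] [0.45 0.26 0.57] [0.64 0.34 0.29]
-1 -120 20 150 136.0 [-0.71, 1.29, 0.47, 1.32, 0.59, 2.0, -0.35] [-0.66, 1.37, 0.27, 1.4, 0.74, 2.07, 2.05] [0.41 0.35 0.5 ] [0.64 0.34 0.24]
-1 -120 20 180 145.0 [-0.65, 1.25, 0.29, 1.34, 0.64, 2.07, -1.01] [-0.66, 1.37, 0.27, 1.4, 0.74, 2
[... 6935 characters left out ...]
, -2.64] [-0.79, 1.64, 0.9, 1.29, 0.51, 2.07, -0.51] [0.39 0.39 0.26] [0.71 0.27 0.21]
1 -40 0 -150 128.0 [-0.7, 1.08, -0.18, 2.41, 1.61, 1.75, 0.71] [-0.45, 0.81, -0.46, 2.25, 1.48, 1.33, -1.45] [0.38 0.31 0.61] [0.26 0.27 0.29]
1 -40 20 -150 114.0 [-0.58, 0.9, -0.32, 2.4, 1.64, 1.57, 0.93] [-0.46, 0.8, -0.44, 2.25, 1.48, 1.32, -1.45] [0.37 0.24 0.69] [0.28 0.27 0.36]
1 -60 0 -150 128.0 [-0.67, 1.04, -0.19, 2.13, 1.33, 1.73, 0.99] [-0.73, 0.91, -0.02, 2.01, 1.16, 1.3, -1.36] [0.38 0.3  0.63] [0.34 0.34 0.29]
1 -60 20 -150 119.0 [-0.6, 0.95, -0.28, 2.12, 1.32, 1.64, 1.07] [-0.74, 0.91, -0.01, 2.01, 1.16, 1.3, -1.36] [0.38 0.26 0.67] [0.35 0.33 0.34]
real	5m42.784s
user	5m43.238s
sys	0m0.128s
```

```bash
cat >> h.py <<'E'
GH,GP,HG=-55,42,.068
MG=tool(GH,GP); ZG=MG.as_matrix()[:,2]; G=np.r_[C,HG]+.019*ZG; AX=MG.inv().apply([0,0,1])
E
cat > a.py <<'E'
from h import *; import fk as F
q=r.current_q(); print("fk err",np.linalg.norm(F.fk(q)[0][-1]-r.current_tool_pos()))
W=r.current_tool_pos()+[0,0,.2]
qs=[q]
s1=F.ik(W,R.from_quat(r.current_orientation()),q); hi=G-.11*ZG+[0,0,.2]
s2=F.ik(hi,MG,np.array([-.14,1.,-.13,2.18,1.84,1.42,1.26])); s3=F.ik(G-.11*ZG,MG,s2[0]); s4=F.ik(G,MG,s3[0])
for s in(s1,s2,s3,s4): print(s[0].round(2),s[1:])
for a,b in((s1,s2),(s2,s3),(s3,s4)):
    for t in np.linspace(0,1,6):
        p,_=F.fk(a[0]+t*(b[0]-a[0])); print("w",p[2].round(2),"tcp",p[3].round(2))
E
python3 a.py
```

```text
fk err 0.039649618346499486
[-1.19  0.54 -0.22  1.24  0.11  1.38 -0.1 ] (np.float64(1.0425334578746644e-07), 4.4645572634939754e-07)
[-0.22  0.71 -0.23  2.39  1.65  1.32  1.63] (np.float64(9.011131894742532e-08), 4.1470290415184805e-07)
[-0.24  1.23 -0.19  2.37  1.82  1.45  1.16] (np.float64(1.2861268728888264e-07), 6.034307134602059e-07)
[-0.05  1.28 -0.08  2.26  2.06  1.42  1.23] (np.float64(4.404177074300569e-08), 1.2194730911170274e-07)
w [0.17 0.6  0.76] tcp [0.17 0.6  0.43]
w [0.27 0.55 0.66] tcp [0.33 0.44 0.36]
w [0.35 0.46 0.58] tcp [0.44 0.27 0.33]
w [0.39 0.35 0.51] tcp [0.5  0.1  0.32]
w [0.39 0.23 0.46] tcp [ 0.51 -0.04  0.32]
w [0.36 0.13 0.43] tcp [ 0.5  -0.14  0.3 ]
w [0.36 0.13 0.43] tcp [ 0.5  -0.14  0.3 ]
w [0.36 0.13 0.39] tcp [ 0.5  -0.14  0.27]
w [0.37 0.13 0.35] tcp [ 0.51 -0.14  0.23]
w [0.37 0.13 0.31] tcp [ 0.51 -0.14  0.19]
w [0.36 0.13 0.27] tcp [ 0.5  -0.14  0.14]
w [0.36 0.13 0.23] tcp [ 0.5  -0.14  0.1 ]
w [0.36 0.13 0.23] tcp [ 0.5  -0.14  0.1 ]
w [0.37 0.11 0.22] tcp [ 0.51 -0.16  0.09]
w [0.38 0.1  0.21] tcp [ 0.52 -0.17  0.08]
w [0.39 0.08 0.2 ] tcp [ 0.53 -0.19  0.08]
w [0.39 0.06 0.2 ] tcp [ 0.53 -0.21  0.07]
w [0.4  0.04 0.19] tcp [ 0.54 -0.23  0.06]
```

```bash
sed -i 's/from_euler("zy"/from_euler("ZY"/' h.py; cat > fit.py <<'E'
from h import *; import fk as F, json
D=[(r.current_q(),r.current_tool_pos(),r.current_orientation())]; rng=np.random.default_rng(0)
while len(D)<30:
    p=np.array([rng.uniform(.2,.6),rng.uniform(-.4,.5),rng.uniform(.2,.5)]); Q=tool(rng.uniform(-90,90),rng.uniform(20,90),rng.uniform(-60,60)).as_quat()
    j=r.ik(p,Q)
    if j is not None: D.append((np.array(j),p,Q))
x0=F.X.copy()
def res(x,reg=True):
    o=[]
    for q,p,Q in D:
        pts,M=F.fk(q,x); o+=[pts[-1]-p,.3*(M.inv()*R.from_quat(Q)).as_rotvec()]
    return np.concatenate(o+[.02*(x-x0)] if reg else o)
s=F.least_squares(res,x0,loss="soft_l1",f_scale=.003); e=res(s.x,False).reshape(-1,6); pe=np.linalg.norm(e[:,:3],axis=1)
print(s.x.round(4),"pos err",pe[0],np.median(pe),pe.max())
json.dump(s.x.tolist(),open("fkx.json","w"))
E
python3 fit.py; python3 a.py
```

```text
[-1.6700e-02 -4.0000e-04  4.9000e-03  1.9000e-03 -2.6000e-03 -1.5000e-03
  1.5617e+00  3.4000e-03 -5.8000e-03  3.5090e-01 -3.2000e-03 -3.2300e-02
  5.6100e-01  4.7000e-03  1.0000e-03  3.5100e-01 -2.3000e-03  1.0000e-03
  1.7050e-01  1.8000e-03 -4.4000e-03  1.5900e-01] pos err 0.009597226265386652 0.008191375375729342 0.023405383497330786
fk err 0.009597226265386652
[-1.25  0.55 -0.21  1.22  0.11  1.39 -0.15] (np.float64(1.0684114495623146e-07), 4.6013139482864794e-07)
[-0.05  0.39 -0.27  2.34  1.52  0.88  2.14] (np.float64(2.689641378169939e-07), 1.404930836210394e-06)
[-0.01  0.94 -0.4   2.49  1.97  1.23  1.43] (np.float64(2.5084948365347076e-07), 1.2555173102320904e-06)
[ 0.15  1.1  -0.32  2.35  2.19  1.23  1.49] (np.float64(4.603163672208605e-08), 1.4404510475027772e-07)
w [0.17 0.6  0.76] tcp [0.17 0.6  0.43]
w [0.29 0.52 0.7 ] tcp [0.36 0.46 0.39]
w [0.37 0.4  0.65] tcp [0.49 0.29 0.37]
w [0.41 0.28 0.61] tcp [0.55 0.12 0.36]
w [0.4  0.15 0.58] tcp [ 0.55 -0.04  0.35]
w [0.35 0.04 0.55] tcp [ 0.5  -0.16  0.33]
w [0.35 0.04 0.55] tcp [ 0.5  -0.16  0.33]
w [0.36 0.04 0.51] tcp [ 0.5  -0.17  0.29]
w [0.37 0.04 0.47] tcp [ 0.5  -0.17  0.25]
w [0.37 0.04 0.42] tcp [ 0.5  -0.17  0.21]
w [0.36 0.04 0.39] tcp [ 0.5  -0.17  0.17]
w [0.35 0.04 0.35] tcp [ 0.5  -0.16  0.13]
w [0.35 0.04 0.35] tcp [ 0.5  -0.16  0.13]
w [0.36 0.03 0.34] tcp [ 0.51 -0.17  0.11]
w [0.37 0.02 0.32] tcp [ 0.52 -0.18  0.1 ]
w [0.38 0.   0.31] tcp [ 0.53 -0.2   0.08]
w [ 0.39 -0.01  0.29] tcp [ 0.53 -0.21  0.07]
w [ 0.4  -0.03  0.28] tcp [ 0.54 -0.23  0.06]
```

```bash
python3 - <<'E'
from h import *; import fk as F
r.open_jaws()
r.set_joints([-1.25,.55,-.21,1.22,.11,1.39,-.15]); print(r.current_time(),r.current_tool_pos())
r.set_joints([-.05,.39,-.27,2.34,1.52,.88,2.14]); print(r.current_time(),r.current_tool_pos())
r.move_pose(G-.11*ZG+[0,0,.12],MG.as_quat())
r.move_straight(G-.1*ZG,.2); print(r.current_time(),r.current_q(),r.current_tool_pos(),np.abs(r.current_orientation()@MG.as_quat()),G)
im,d,P=cloud("scene"); cv2.imwrite("pics/s1.png",im[100:400,100:500,::-1].repeat(2,0).repeat(2,1)[:600,:800])
E
```

```text
1.1167 [0.17730341 0.60294698 0.42482799]
4.0083 [ 0.49167425 -0.1627631   0.32887322]
5.225 [-0.05126859  0.9473173  -0.30582863  2.48180388  2.00885254  1.17066189
  1.39816728] [ 0.50008205 -0.16546337  0.12391754] 0.9999990565722332 [ 0.54209876 -0.22606622  0.05528652]
```

View pics/s1.png

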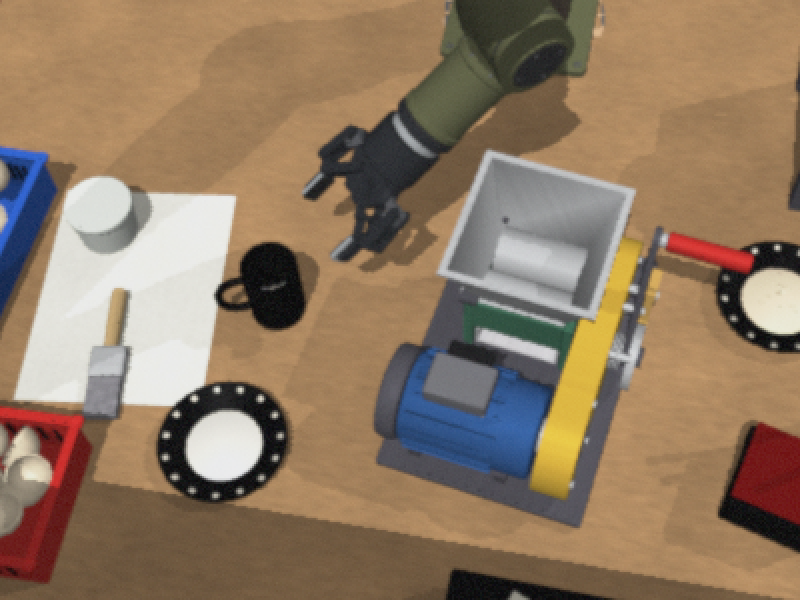

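The crop shows the open fingers at (330,215) pointing at the mug at (272,285), with its handle on the far side at (232,293). The hand is clear of the hopper, so I'll grasp.

```bash
python3 - <<'E'
from h import *
print("contact",r.move_straight(G,.1,contact_N=5),r.current_tool_pos()-G)
r.close_gripper(); print(r.current_grip_width(),r.current_grip_force(),r.current_wrist_force())
f0=r.current_wrist_force()
r.move_straight(G+[0,0,.06],.08); print(r.current_wrist_force()-f0,r.current_grip_width(),r.current_time())
im,d,P=cloud("scene"); cv2.imwrite("pics/s2.png",im[150:350,150:420,::-1].repeat(2,0).repeat(2,1))
E
```

```text
contact False [-5.86928708e-07  5.92906442e-04  2.47011919e-04]
0.06666985592841909 64.9718957953155 [-2.27916717  2.8846007   5.99753716]
[ 2.15593526 -2.6417795  -8.84450331] 0.066100917832364 7.6417
```

View pics/s2.png

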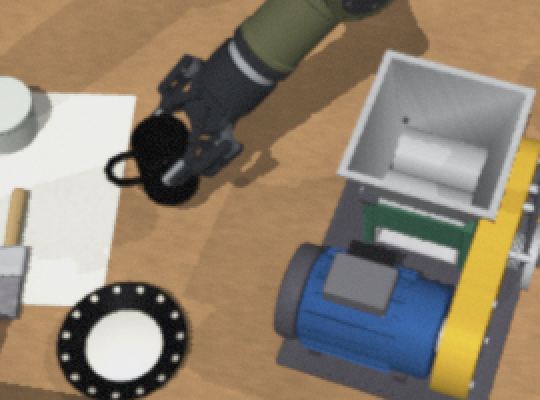

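The mug is gripped between the fingers at (165,160) and lifted clear. The measured width (66 mm) and weight match. Next is the check of the pour path, then the pour.

```bash
cat > pour.py <<'E'
from h import *; import fk as F
def pose(t,ph=-45,off=(.012,.012)):
    roll=180*t; pitch=GP*(1-t)
    M=tool(ph,pitch,roll); a=M.apply(AX)
    z=np.interp(t,[0,.2,.6,1],[.335,.31,.295,.26])
    return np.r_[HOP+off,z]-a*(.095-HG)+.019*M.as_matrix()[:,2],M,a
E
python3 - <<'E'
from pour import *
for ph in(-45,-50,-60):
    q=r.current_q(); q=F.ik(G+[0,0,.25],MG,q)[0]; print(ph)
    for t in np.linspace(0,1,10):
        p,M,a=pose(t,ph); q,e,w=F.ik(p,M,q); pts=F.fk(q)[0]
        print(round(t,2),"tilt",np.degrees(np.arccos(a[2])).round(),q.round(2),round(e,4),round(w,3),"wr",pts[2].round(2),"tcp",p.round(3))
E
```

```text
-45
0.0 tilt nan [-0.48  0.55 -0.44  2.18  1.28  1.15  2.05] 0.0 0.0 wr [0.34 0.26 0.52] tcp [0.513 0.092 0.295]
0.11 tilt 16.0 [-0.55  0.62 -0.39  2.19  1.34  1.2   1.59] 0.0 0.0 wr [0.33 0.28 0.48] tcp [0.52  0.094 0.284]
0.22 tilt 33.0 [-0.61  0.68 -0.35  2.2   1.39  1.26  1.15] 0.0 0.0 wr [0.33 0.29 0.45] tcp [0.528 0.095 0.276]
0.33 tilt 50.0 [-0.66  0.73 -0.31  2.19  1.41  1.32  0.75] 0.0 0.0 wr [0.33 0.3  0.43] tcp [0.535 0.095 0.279]
0.44 tilt 67.0 [-0.69  0.77 -0.28  2.19  1.44  1.38  0.35] 0.0 0.0 wr [0.33 0.31 0.41] tcp [0.54  0.093 0.283]
0.56 tilt 85.0 [-0.73  0.81 -0.24  2.19  1.45  1.44 -0.05] 0.0 0.0 wr [0.32 0.31 0.39] tcp [0.542 0.091 0.288]
0.67 tilt 101.0 [-0.76  0.86 -0.21  2.2   1.46  1.5  -0.46] 0.0 0.0 wr [0.32 0.32 0.37] tcp [0.542 0.087 0.29 ]
0.78 tilt 117.0 [-0.79  0.92 -0.18  2.21  1.47  1.55 -0.87] 0.0 0.0 wr [0.31 0.32 0.34] tcp [0.539 0.084 0.289]
0.89 tilt 130.0 [-0.82  0.98 -0.14  2.22  1.46  1.61 -1.3 ] 0.0 0.0 wr [0.31 0.32 0.31] tcp [0.535 0.08  0.285]
1.0 tilt 138.0 [-0.85  1.05 -0.11  2.23  1.45  1.65 -1.73] 0.0 0.0 wr [0.3  0.31 0.28] tcp [0.52
[... 1606 characters left out ...]
.13  1.99  1.19  1.38  0.48] 0.0 0.0 wr [0.39 0.35 0.41] tcp [0.536 0.084 0.283]
0.56 tilt 85.0 [-0.8   0.84 -0.06  1.99  1.2   1.4   0.11] 0.0 0.0 wr [0.38 0.35 0.39] tcp [0.538 0.081 0.288]
0.67 tilt 101.0 [-0.85  0.89  0.    1.99  1.21  1.42 -0.28] 0.0 0.0 wr [0.38 0.36 0.37] tcp [0.537 0.078 0.29 ]
0.78 tilt 117.0 [-0.9   0.94  0.07  2.    1.21  1.43 -0.67] 0.0 0.0 wr [0.38 0.36 0.34] tcp [0.533 0.075 0.289]
0.89 tilt 130.0 [-0.95  1.    0.13  2.01  1.2   1.44 -1.06] 0.0 0.0 wr [0.37 0.36 0.31] tcp [0.528 0.072 0.285]
1.0 tilt 138.0 [-1.    1.07  0.2   2.02  1.19  1.44 -1.46] 0.0 0.0 wr [0.36 0.36 0.28] tcp [0.521 0.07  0.28 ]<stdin>:6: RuntimeWarning: invalid value encountered in arccos
```

```bash
python3 - <<'E'
from pour import *
f=lambda:r.current_wrist_force()[2].round(2)
r.move_straight(G+[0,0,.28],.25)
p,M,a=pose(0); r.move_straight(p,.2,rotation=M.as_quat()); print(r.current_time(),r.current_q().round(2),f())
prev=p
for t in np.linspace(0,1,13)[1:]:
    p,M,a=pose(t); v=max(np.linalg.norm(p-prev)/.4,.002); r.move_straight(p,v,rotation=M.as_quat()); prev=p
print(r.current_time(),r.current_q().round(2),f())
r.pause(.4)
for k in range(3):   # small shake along the mug's axis
    r.move_straight(p-a*.012,.25); r.move_straight(p,.25)
r.pause(.3); print(r.current_time(),f())
for n in("scene","top"):
    im,d=camera(n); cv2.imwrite(f"pics/{n}3.png",im[...,::-1])
a1=cv2.imread("pics/scene3.png")[150:300,300:500]; b1=cv2.imread("pics/top3.png")[200:320,210:370]
a1=cv2.resize(a1,(533,400)); b1=cv2.resize(b1,(533,400)); cv2.imwrite("pics/c3.png",cv2.resize(np.vstack([a1,b1]),(400,600)))
E
```

```text
10.4833 [-0.56  0.54 -0.32  2.17  1.26  1.09  2.07] -3.59
17.0833 [-0.91  1.07 -0.02  2.27  1.43  1.56 -1.77] -2.38
19.2833 -2.39
```

View pics/c3.png

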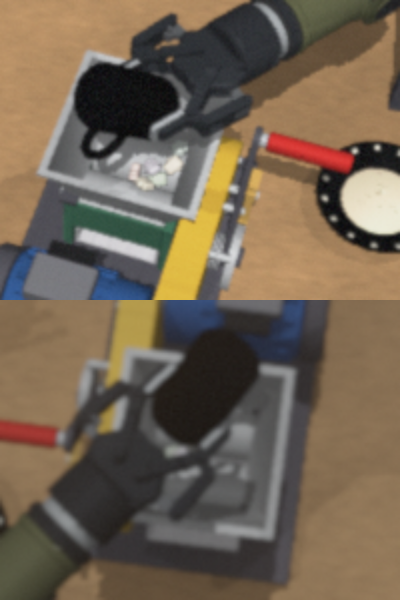

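Pieces lie in the hopper around (150,165) in the upper crop. I'll roll the mug back upright and check the weight at the same pose, then look into the hopper.

```bash
python3 - <<'E'
from pour import *
prev=r.current_tool_pos()
for t in np.linspace(1,0,9)[1:]:
    p,M,a=pose(t); v=max(np.linalg.norm(p-prev)/.4,.002); r.move_straight(p,v,rotation=M.as_quat()); prev=p
print(r.current_time(),r.current_q().round(2),r.current_wrist_force())
r.move_straight(G+[0,0,.28],.25,rotation=MG.as_quat())
print(r.current_time(),r.current_wrist_force(),r.current_grip_width())
for n in("scene","top"):
    im,d=camera(n); cv2.imwrite(f"pics/{n}4.png",im[...,::-1])
a=cv2.imread("pics/scene4.png")[165:275,310:430]; b=cv2.imread("pics/top4.png")[215:300,245:335]
c=cv2.imread("pics/top4.png")[200:310,350:460]
cv2.imwrite("pics/c4.png",np.hstack([cv2.resize(x,(260,260)) for x in(a,b,c)]))
E
```

```text
23.825 [-0.57  0.54 -0.32  2.17  1.26  1.08  2.07] [-0.63220236  0.67209451 -1.46605421]
25.2667 [-0.01047171 -0.01908598 -1.80666955] 0.06629898611427085
```

View pics/c4.png

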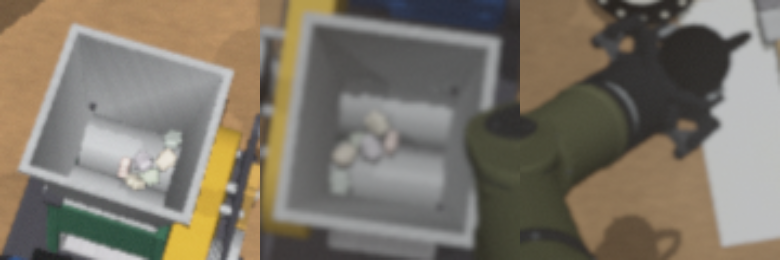

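The left crop shows a cluster of pieces on the rolls around (150,160). The right crop shows a dark, empty mug, and its weight of 1.8 N fits. Now I'll set the mug down at its old spot.

```bash
python3 - <<'E'
from h import *
r.move_straight(G+[0,0,.02],.2); r.pause(.2); f=r.current_wrist_force()
c=r.move_straight(G+[0,0,-.004],.02,contact_N=2.5); print("contact",c,r.current_tool_pos()-G,r.current_wrist_force()-f,r.current_time())
r.open_jaws(); print(r.current_grip_width())
r.move_straight(r.current_tool_pos()-.1*ZG,.12); print(r.current_time())
r.move_straight(r.current_tool_pos()+[0,0,.15],.25)
P={}
for n in("scene","top"):
    im,d,P=cloud(n); cv2.imwrite(f"pics/{n}5.png",im[...,::-1]); z=P[...,2]
    near=np.hypot(P[...,0]-C[0],P[...,1]-C[1]); q=P[(near<.05)&(z>.085)&(z<.105)]; print(n,len(q),q.mean(0) if len(q) else 0,np.percentile(q[:,2],[5,95]) if len(q) else 0)
a=cv2.imread("pics/scene5.png"); cv2.imwrite("pics/c5.png",np.hstack([cv2.resize(a[190:290,180:300],(400,333)),cv2.resize(a[165:265,310:430],(400,333))])); print(r.current_time())
E
```

```text
contact True [-4.27475643e-05 -2.36937441e-05  8.23306846e-04] [0.42310359 0.26275058 5.46787782] 27.9167
0.08555571997290952
29.2333
scene 201 [ 0.53525833 -0.21541435  0.09171647] [0.08601609 0.09740962]
top 117 [ 0.53531137 -0.21564849  0.09256432] [0.08613558 0.09829041]
30.0833
```

View pics/c5.png

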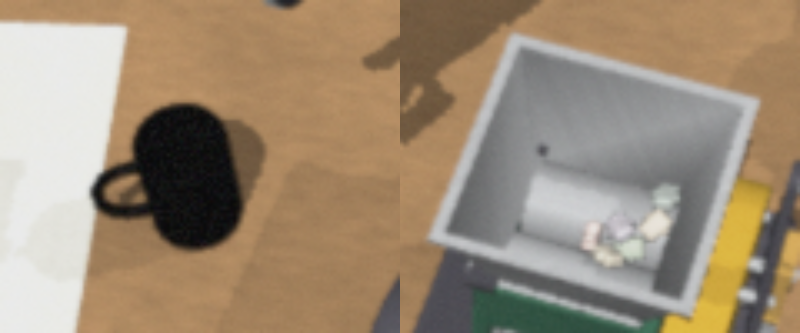

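The left crop shows the mug upright at (185,175), handle at left. The right crop shows six separate pieces on the rolls at (665,195), (655,222), (620,222), (592,237), (608,257) and (630,247). Next is the tensioner.

```bash
cat >> h.py <<'E'
_p=np.radians(-8); EX=np.array([np.cos(_p),np.sin(_p),0]); EY=np.array([-EX[1],EX[0],0]); HB=np.array([.499,.270,.214])
HINGE=HB+.0674*EX; HINGE[2]=.074
def down(s): return R.from_matrix(np.stack([np.cross(s*EY,[0,0,-1]),s*EY,[0,0,-1]],1))
def push(x,z): q=HINGE+x*EX+.012*EY; q[2]=z; return q
E
python3 - <<'E'
from h import *; import fk as F
r.close_gripper(); r.move_straight(r.current_tool_pos()+[0,0,.12],.25)
q0=r.current_q(); A=push(-.135,.40); best=None
for s in(1,-1):
    j=r.ik(A,down(s).as_quat()); print(s,None if j is None else np.round(j,2),np.round(q0,2))
    if j is not None and (best is None or abs(j-q0).max()<best[0]): best=(abs(j-q0).max(),s,np.array(j))
_,s,j=best
for t in np.linspace(0,1,6):
    p=F.fk(q0+t*(j-q0))[0]; print(p[2].round(2),p[3].round(2))
r.set_joints(j); print(r.current_time(),r.current_tool_pos(),A,"s",s)
r.move_straight(push(-.135,.197),.2); print(r.current_time(),r.current_wrist_force(),r.current_q().round(2))
im,d,P=cloud("scene"); cv2.imwrite("pics/c6.png",cv2.resize(im[150:300,380:560,::-1],(720,600)))
E
```

```text
1 [-0.69  0.37  0.02  1.61 -0.01  1.16  0.76] [-0.09  0.27 -0.19  2.22  1.32  0.86  2.46]
-1 [-1.35  0.66  1.31  1.64 -0.65  1.36 -1.65] [-0.09  0.27 -0.19  2.22  1.32  0.86  2.46]
[0.36 0.04 0.61] [ 0.5  -0.16  0.39]
[0.39 0.08 0.63] [ 0.51 -0.11  0.39]
[0.41 0.13 0.65] [ 0.5  -0.04  0.38]
[0.43 0.18 0.67] [0.49 0.06 0.38]
[0.43 0.23 0.7 ] [0.47 0.17 0.38]
[0.43 0.29 0.73] [0.43 0.29 0.4 ]
33.1333 [0.43384016 0.29001043 0.39914199] [0.43372796 0.29129132 0.4       ] s 1
34.3 [-0.4200541  -0.06122359  0.16287077] [-0.68  0.6   0.    1.92 -0.    0.62  0.75]
```

View pics/c6.png

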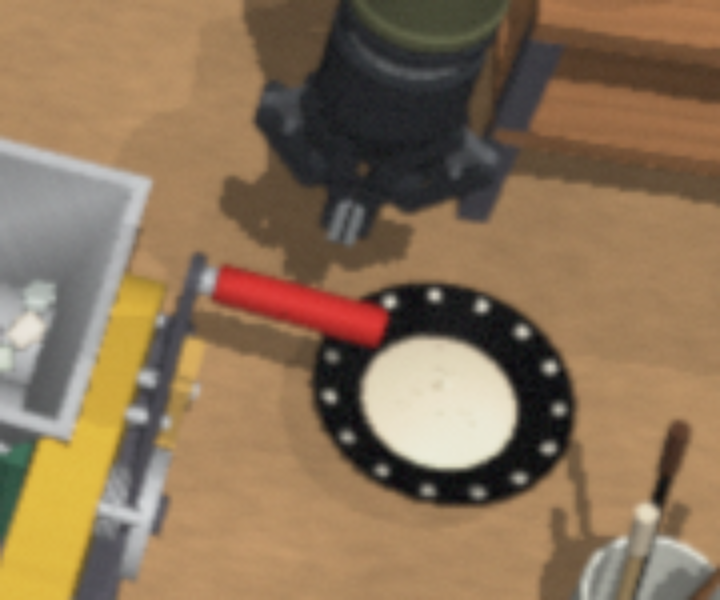

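The closed fingers at (345,225) stand in front of the red grip, which runs from (215,285) to (385,325), clear of the lever. I'll push.

```bash
cat > look.py <<'E'
from h import *
def handle():
    im,d,P=cloud("scene"); hsv=cv2.cvtColor(im,cv2.COLOR_RGB2HSV); z=P[...,2]
    m=((hsv[...,0]<8)|(hsv[...,0]>172))&(hsv[...,1]>150)&(z>.18)&(z<.26)&(np.hypot(P[...,0]-.56,P[...,1]-.27)<.12)
    q=P[m]-HINGE; return im,m.sum(),(q@EX).mean(),(q[:,2]).mean()
E
python3 - <<'E'
from look import *
r.move_straight(push(-.075,.198),.08); f0=r.current_wrist_force()
for x,z in((-.05,.203),(-.02,.206),(.0,.207)):
    r.move_straight(push(x,z),.06); f=r.current_wrist_force(); print(x,(f@EX).round(2),f.round(2),r.current_time())
im,n,hx,hz=handle(); print("handle",n,hx,hz,"ang",.45+np.arctan2(hx,hz))
c=r.move_straight(push(.045,.207),.025,contact_N=13); f=r.current_wrist_force()
print("contact",c,(r.current_tool_pos()-HINGE)@EX,f@EX,f,r.current_time())
r.pause(.5); print(r.current_wrist_force()@EX,(r.current_tool_pos()-HINGE)@EX)
im,n,hx,hz=handle(); print("handle",n,hx,hz,"ang",.45+np.arctan2(hx,hz))
cv2.imwrite("pics/c7.png",cv2.resize(im[150:300,380:560,::-1],(720,600)))
E
```

```text
-0.05 -9.84 [-9.63  2.17  1.46] 35.825
-0.02 -11.67 [-11.35   3.09   1.43] 36.475
0.0 -12.62 [-12.3    3.13   0.63] 36.9583
handle 476 0.01952492800216572 0.16035429367728204 ang 0.571164741567964
contact True 0.006162909866864279 -14.750439655170146 [-14.67792204   1.54744086   1.43776159] 38.05
-14.524469321057966 0.0035956798005728043
handle 483 0.030049463213779937 0.1587267839475392 ang 0.6371013515085401
```

View pics/c7.png

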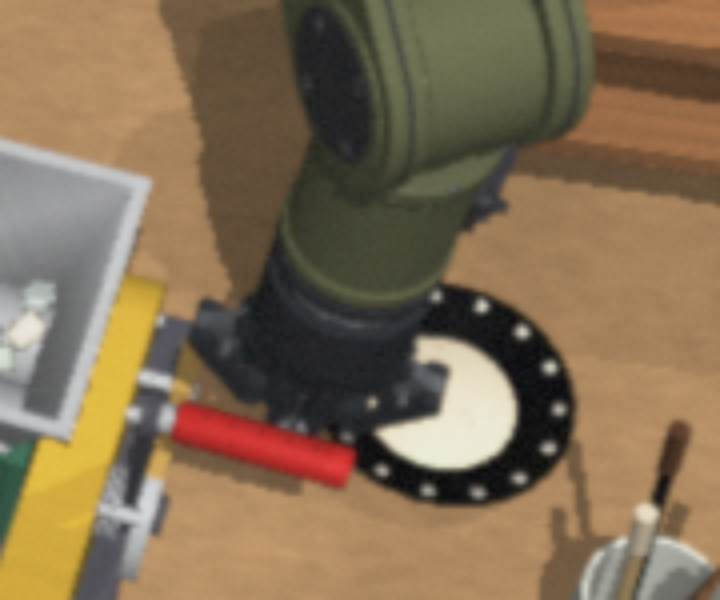

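The arm is near or at the stop: the grip runs from (175,420) to (350,465). The move stopped on contact and then eased back. I'll press on in small steps and watch for the force to rise sharply.

```bash
python3 - <<'E'
from look import *
x0=(r.current_tool_pos()-HINGE)@EX
for k in range(14):
    x0+=.0015; r.move_straight(push(x0,.207),.02); r.pause(.15); f=r.current_wrist_force(); F=-(f@EX)
    print(round(x0,4),((r.current_tool_pos()-HINGE)@EX).round(4),F.round(2),f.round(1),r.current_time())
    if F>30: break
_,n,hx,hz=handle(); print("handle",n,hx,hz,"ang",.45+np.arctan2(hx,hz))
E
```

```text
0.0051 -0.002 13.33 [-13.2   1.6  -0.2] 39.2417
0.0066 -0.0005 12.66 [-12.6   1.    0.1] 39.6417
0.0081 0.0008 12.99 [-12.8   2.2  -0.1] 40.0417
0.0096 0.0023 13.25 [-13.1   1.9  -1. ] 40.4417
0.0111 0.0036 14.34 [-14.2   1.8   0.4] 40.8417
0.0126 0.005 14.06 [-13.8   2.7  -1.2] 41.2417
0.0141 0.0064 13.84 [-13.4   3.9  -1.2] 41.6417
0.0156 0.0078 14.46 [-14.3   2.3  -1.2] 42.0417
0.0171 0.0092 14.1 [-13.9   2.5  -0.2] 42.4417
0.0186 0.0106 14.65 [-14.5   2.2  -0.9] 42.8417
0.0201 0.0114 15.94 [-15.7   3.1   0.4] 43.2417
0.0216 0.0114 18.67 [-18.5   2.7   2.2] 43.6417
0.0231 0.0115 21.81 [-21.7   2.5   1.9] 44.0417
0.0246 0.0114 23.44 [-23.4   2.    2.8] 44.4417
handle 486 0.03756866194947792 0.15726667568529204 ang 0.6844905134149217
```

The arm stops moving at 11.4 mm while the force climbs to 23 N, against the spring's 15 N. The camera gives an angle of 0.684, so it is on the stop. I'll confirm it holds steady and hand in.

```bash
python3 - <<'E'
from h import *
r.pause(.6); print(r.current_wrist_force()@EX,(r.current_tool_pos()-HINGE)@EX,r.current_time())
print(r.close_job())
E
```

```text
-23.669094876821816 0.011429401974272824 45.0917
the job is handed in; nothing more can be done
None
```

I handed the job in at 45 s: all six pieces are in the hopper, the empty mug stands upright and released on the table, and the fingers hold the tensioner fully back on its stop at about 24 N.

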